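# Unlock the autosampler and run its carriage out to the index hole

### The arm

A 6-joint arm with a two-finger parallel gripper is mounted at the origin on the work surface. World frame = base frame: x ahead of the robot, y to its left, z up, the work surface at z = 0. Lengths are in mm, angles in rad, forces in N, time in s.
With the tool pointing down it reaches from about 350 to 875 mm from the base axis. Payload 4.2 kg.
Tool frame: the origin (TCP) lies midway between the tips of the shut fingers; the grasp point (between the pads) lies 19 mm behind it (manip.hold_point_z is the distance from the TCP to the grasp point, in mm); z points along the fingers, y is the direction in which the jaws open and shut (so a half turn about z gives the same grasp; the last joint's range is limited). The gripper opens to 87 mm and grips with 3 to 60 N. Pads are 19 mm wide; open, the fingers measure 117 mm over their backs; the gripper's body (75 mm by 190 mm) begins 51 mm behind the grasp point.
Start: joints at [1.56, 0.385, 0.008, 0, -1.194, -0.259], TCP at [166.555, 602.378, 222.55] pointing down, gripper open.
Joint ranges: [-3.14, 3.14], [-1.21, 2.06], [-1.07, 1.41], [-3.16, 2.05], [-2.99, -0.16], [-3.1, 3.1]. Speed limits (rad/s): [2.79, 2.79, 3.14, 3.14, 3.14, 3.14].

### API

Orientations are given as a unit quaternion [w, x, y, z].
In Python, from bench import manip gives the robot as it stands.
- The arm moves only by the shell command python3 -m jog 'ROWS'. ROWS is JSON, a list of rows, each an object of numbers: "fingers": the opening, from -1 (shut) to 1 (fully open), so that 0 is half open; "tx", "ty", "tz": the shift along the world's x, y, z in cm; "rx", "ry", "rz": the turn, a rotation vector about the world's x, y, z in units of 5 degrees (1.0 is 5 degrees). A call has 1 to 20 rows; each row shifts and turns the pose as measured when the row begins; what a row does not reach is not made up. A row lasts 1/8 s, in which the tool goes at most 62.5 mm and 10.7 degrees, less where a joint would pass 70% of its speed; a pose out of reach is approached as far as the arm can. A call with a gripper value outside its range is refused whole. The fingers move at their own pace and stop on an object; the grip force is fixed at half the most. Time passes only in rows, so rows that do not move let the fingers close. It gives the time, the measured TCP pose, the force and the opening at its end, in the units of the state.
- manip.read_state(): the state, without advancing time (a new reading comes with each control period).
- manip.get_image(name): name is "scene" or "top"; returns the picture (420x560x3 uint8, red, green, blue); there is no depth.
- manip.camera_params(name): a dict with "camera_matrix" (3x3 intrinsics, pixels), "D" ([k1, k2, p1, p2, k3] as OpenCV has them; the pictures are not rectified), "xyz" and "rotation" of the camera in the world. Camera axes: x right, y up, looking along -z (the intrinsics and any distortion apply to the point x, -y, -z); pixel columns grow to the right and rows downward; lengths in mm; the calibration is good to about 2 mm. A picture is of the moment at which its call begins. camera_params takes no time and is no camera call.
- manip.sign_off(): hands the job in, once; it reports no verdict.
Trained networks look in the newest picture that a camera, given by its name, has taken for a name from the list of things; names that differ only in an ending like _2 or _b are one class to them, and where a whole thing is asked for, a point or a joint stands for the part that bears it (a point fixed in the world has none). Each returns a list of dicts, best first, with "confidence" (0 to 1); they miss things now and then, are a little off and sometimes report something else, mostly with a low value. They report only what shows in the picture. A call takes as long as a camera call. They do not tell look-alikes from the thing itself.
- manip.look_for(thing, camera): "location" ([x, y, z] in mm, in the coordinates of the camera as it stood for that picture, good to about 4 mm: the middle of the surface that is visible of it).
- manip.regions_of(thing, camera): "region" (420x560 bool, what is visible of it).
- manip.spot_point(thing, camera): "location" ([x, y, z] in mm, in the coordinates of the camera as it stood for that picture, good to about 4 mm: a listed point, or the origin of a listed thing).
The state is a dict: "clock": time; "joint_positions": joint angles; "qvel": joint speeds; "joint_efforts": joint torques, N m; "ee_pos": TCP position; "ee_rot": TCP orientation; "force": force on the tool from outside, world axes, zero at the start; "wrist_torque": the same for the moment, N m; "finger_gap": finger opening in mm.
Only numpy, scipy, OpenCV 4.12 (cv2) and the standard library are available. Lean on these libraries where they do the work, as an engineer would, in place of code of your own. Each camera call takes 0.05 s, during which the arm holds its last target. There are 200 camera calls.

### The job

Put the autosampler into service: with the orange pry tool, lever up the stiff red transport lock flap so that it frees the carriage, and lay the tool down flat on the bench. Then gently slide the black carriage by its blue grip block along its rail, away from the lock, until its spring-loaded yellow index pin drops into the hidden index hole and holds it. Leave everything else on the bench where it is.

Things in the scene. Friction and masses are not known exactly. Their poses are not given: they have to be found in the camera images.
- sampler: White autosampler, fixed to the bench. Origin: under the deck, on the bench. Its x axis points to its rear (tube rack), its -x face is the front that looks to the robot, y runs along the rail towards the index hole, z up. Deck: flat top 85 mm above the bench, from x = -80 to +90 mm and y = -210 to +210 mm; its front top edge (x = -80 mm) is the fulcrum for the pry tool. Behind it (x = 95 to 225 mm) a tube rack up to 80 mm high. A grey end block stands on the deck's +y end.
- lock_flap (a joint): Red lock flap lying over the right (-y) end of the deck, 75 mm deep (x), 96 mm wide (y, too wide for a gripper), 5 mm thick. It hinges about its rear edge (along the sampler's y); 0 = down, grows as the front lip rises, up to 0.7 rad. Stiff hinge (about 0.4 N m: some 11 N at 37 mm from the hinge), it stays where it is left. When down, a tooth under its +y end blocks the carriage after a few mm; the carriage is free once the flap is above about 0.1 rad.
- flap_lip (a point): Middle of the lower front edge of the red flap. When down it is flush with the deck's front edge and 8 mm above the deck: the open slot below it, 8 mm high, is where the pry blade goes in, level, along the sampler's +x. 42 mm in, the slot ends at a rib (7 mm high, centred about 11 mm towards -y of this point, 60 mm long). With the blade pushed in to the rib, pressing the tool's handle down over the deck's front edge by about 20 to 25 degrees raises the flap to some 0.3 rad.
- pry_grip (a point): Centre of the handle of the orange pry tool (loose, 80 g). Handle 90 mm long (x), 20 mm wide (y), 22 mm high (z); the x axis points along the tool to the blade's tip. Lying flat this point is 11 mm above the bench. The blade is flat steel 14 mm wide and 4 mm thick, at half the handle's height; it begins 45 mm ahead of this point and sticks out 66 mm.
- pry_tip (a point): Middle of the tip of the pry tool's blade, 111 mm ahead of the handle's centre along the tool's x.
- carriage (a joint): Slide of the black carriage along the sampler's +y: 0 = parked next to the lock, 0.205 m = end of the rail. The sliding friction is about 2 to 3 N. The index hole is hidden inside the deck, at a different place each time, somewhere between 0.09 and 0.175 m; the carriage stops dead (about 3 mm of play either way) when the pin has dropped in.
- carriage_grip (a point): Point in the upper half of the blue grip block on the carriage, on its middle axis, 125 mm above the bench, 18 mm below its top. The block is 32 mm (sampler x) by 24 mm (sampler y) and stands 42 mm proud of the carriage plate, whose top is 101 mm above the bench; its top is 143 mm above the bench. Its axes are parallel to the sampler's.
- index_pin: Spring-loaded index pin on the carriage, 55 mm behind (+x of) the grip block: a yellow knob 20 mm in diameter. The origin is 6 mm below carriage_grip in height while the pin rides on the rail and 12 mm below it when the pin has dropped into the hole. The pin shears if the carriage is driven against it with more than 40 N.
- reagent_bottle: Clear bottle with blue cap, 80 mm in diameter, 170 mm high; leave alone. Origin under its base.
- beaker: Glass beaker, 70 mm in diameter, 85 mm high; leave alone. Origin under its base.
- flask: Green glass flask, 80 mm in diameter, 170 mm high; leave alone. Origin under its base.
- tip_box: Green box of pipette tips, 115 x 80 x 62 mm; leave alone. Origin under its base.
- tube_stand: White stand with four capped tubes, 70 x 130 x 104 mm; leave alone. Origin under its base.
- screwdriver: Screwdriver with a blue handle, lying left of the pry tool; not needed, leave alone.
- wipe_box: Low cardboard carton of wipes, 90 x 110 x 35 mm; leave alone. Origin under its base.
Things that resemble listed ones, but are neither listed nor needed, are in the scene too. Of the things that look like the part that bears pry_grip, the smallest one is meant.

How it is judged:
By the outcome, as a careful person would: the job done as asked, in the order asked, and still so for the second after the job is handed in, with the robot touching nothing.
It also fails if it takes over 72 s, if anything falls off the work surface, if the arm or the gripper's body presses on something with over 40 N, if the wrist force passes 120 N, or if a joint passes its speed limit or range.

## Working session

There is one attempt and no reset: what is moved stays moved. The work goes in short steps, Python scripts to look and compute and a shell command to move; the robot and the scene stay as the last step left them, time stands still between calls to the robot, and variables do not carry over. Pictures are saved under pics/ and viewed, about 8 in all and at most 12, crops included, and the job is handed in when it is done.

```bash
mkdir -p pics
cat > h.py <<'E'
import numpy as np, cv2
from bench import manip
def cam(n):
    p=manip.camera_params(n); R=np.array(p["rotation"],float)
    if R.shape!=(3,3):
        from scipy.spatial.transform import Rotation as Ro
        R=Ro.from_quat(np.r_[R[1:],R[0]]).as_matrix()
    return np.array(p["camera_matrix"]),np.array(p["D"],float),np.array(p["xyz"],float),R
def c2w(l,n):
    K,D,t,R=cam(n); return R@np.array(l)+t
def w2p(P,n):
    K,D,t,R=cam(n); q=(np.atleast_2d(P)-t)@R; q=q*[1,-1,-1]
    return cv2.projectPoints(q,np.zeros(3),np.zeros(3),K,D)[0].reshape(-1,2)
def p2w(uv,z,n):
    K,D,t,R=cam(n); u=cv2.undistortPoints(np.array(uv,float).reshape(-1,1,2),K,D).reshape(-1,2)
    d=np.c_[u[:,0],-u[:,1],-np.ones(len(u))]@R.T
    return t+d*((z-t[2])/d[:,2])[:,None]
def save(n,f,crop=None,s=1):
    im=manip.get_image(n)[:,:,::-1]
    if crop: a,b,c,d=crop; im=im[b:d,a:c]
    cv2.imwrite("pics/"+f,cv2.resize(im,None,fx=s,fy=s,interpolation=cv2.INTER_CUBIC))
E
python3 - <<'E'
from h import *
for n in ("scene","top"):
    save(n,n+"0.png"); print(n,cam(n)[2],cam(n)[1])
    for t in ("pry_grip","pry_tip","flap_lip","carriage_grip","index_pin","sampler"):
        for r in manip.spot_point(t,n)[:4]:
            w=c2w(r["location"],n); print(t,round(r["confidence"],2),w.round(),w2p(w,n).round()[0])
s=manip.read_state();print(s["ee_pos"],s["ee_rot"],s["force"],s["finger_gap"],s["clock"])
a=cv2.imread("pics/scene0.png");b=cv2.imread("pics/top0.png")
E
```

```text
scene [1124.24884106 -574.64498953 1141.93818726] [-0.03697731  0.          0.          0.          0.        ]
pry_grip 0.77 [201. 262.  14.] [263. 172.]
pry_grip 0.77 [492. 710.  18.] [382. 152.]
pry_grip 0.69 [366. 287.   9.] [295. 189.]
pry_tip 0.73 [469. 250.  10.] [308. 206.]
pry_tip 0.7 [540. 575.  14.] [373. 173.]
pry_tip 0.49 [128. 387.  15.] [271. 150.]
pry_tip 0.21 [585. -91. 126.] [266. 258.]
flap_lip 0.95 [ 541. -202.   95.] [231. 277.]
flap_lip 0.5 [637. -83. 119.] [280. 267.]
flap_lip 0.22 [584. 391.   1.] [354. 204.]
carriage_grip 0.64 [587. -92. 128.] [266. 258.]
carriage_grip 0.21 [589. -31.   2.] [280. 269.]
index_pin 0.49 [639. -81. 118.] [280. 267.]
sampler 0.65 [588. -31.   4.] [280. 269.]
sampler 0.54 [400. 509.   3.] [336. 167.]
top [ 275.05259771   80.14552385 1329.00502953] [-0.11590242  0.          0.          0.          0.        ]
pry_grip 0.72 [207. 256.  12.] [218. 291.]
pry_grip 0.64 [362. 289.  13.] [210. 243.]
pry_grip 0.63 [493. 710.  15.] [ 90. 199.]
pry_grip 0.6 [ 513. -494.    1.] [442. 206.]
pry_tip 0.95 [127. 391.  11.] [176. 314.]
pry_tip 0.82 [538. 573.  14.] [130. 188.]
pry_tip 0.69 [466. 251.  15.] [223. 212.]
flap_lip 0.86 [ 539. -201.   93.] [365. 190.]
carriage_grip 0.66 [586. -90. 128.] [332. 171.]
index_pin 0.44 [642. -82. 123.] [329. 154.]
index_pin 0.28 [362. 292.  10.] [210. 243.]
sampler 0.71 [585. -33.  -2.] [309. 181.]
[166.57524019 602.34367619 222.56272275] [ 7.10412207e-06  9.90910591e-01 -1.34522122e-01 -1.47243144e-05] [-0.48221282  0.34933825 -0.37430051] 87.05163768885836 0.7
```

View pics/scene0.png

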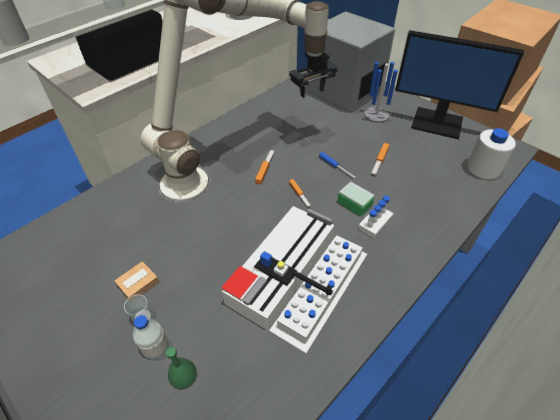

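View pics/top0.png

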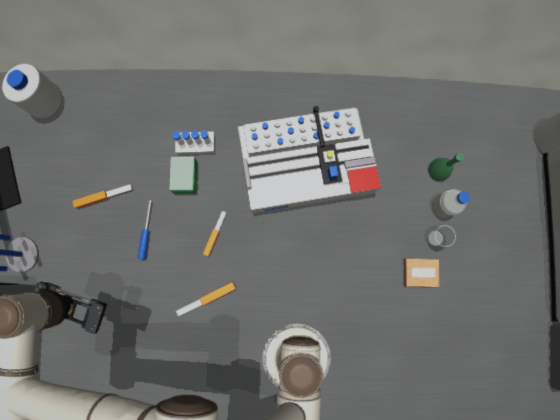

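The top view has three orange tools, at (210,243), (218,291) and (90,199). Their grip-to-tip lengths are about 109, 150 and 144 mm, so (210,243) is the smallest and matches the specified 111 mm. I'll confirm it in a crop.

Run:
```python
from h import *
save("top","crop1.png",(150,130,400,320),3)
for n in ("top","scene"):
  im=manip.get_image(n)
  for r in manip.regions_of("pry_grip",n)[:4]:
    m=r["region"]; ys,xs=np.where(m)
    P=p2w(np.c_[xs,ys],11,n)[:,:2]; c,sz,a=cv2.minAreaRect(P.astype(np.float32)); print(n,"pry",round(r["confidence"],2),np.round(c),np.round(sz),round(a,1),(xs.mean().round(),ys.mean().round()))
  for r in manip.regions_of("lock_flap",n)[:1]:
    m=r["region"]; ys,xs=np.where(m)
    P=p2w(np.c_[xs,ys],98,n)[:,:2]; c,sz,a=cv2.minAreaRect(P.astype(np.float32)); print(n,"flap",np.round(c),np.round(sz),a,cv2.boxPoints((c,sz,a)).round(),(xs.mean(),ys.mean()))
```

```text
top pry 0.85 [393. 280.] [ 24. 149.] 69.5 (np.float64(213.0), np.float64(237.0))
top pry 0.85 [178. 296.] [ 25. 203.] 29.8 (np.float64(207.0), np.float64(298.0))
top pry 0.64 [508. 671.] [ 36. 212.] 20.0 (np.float64(99.0), np.float64(197.0))
top flap [ 577. -195.] [80. 93.] 10.795536041259766 [[ 529. -157.]
 [ 546. -248.]
 [ 625. -233.]
 [ 607. -142.]] (np.float64(363.3), np.float64(177.97714285714287))
scene pry 0.61 [504. 682.] [ 34. 222.] 18.0 (np.float64(381.0), np.float64(157.0))
scene pry 0.59 [176. 301.] [ 34. 212.] 31.9 (np.float64(265.0), np.float64(166.0))
scene pry 0.57 [388. 283.] [ 36. 167.] 70.2 (np.float64(298.0), np.float64(190.0))
scene flap [ 578. -194.] [ 79. 100.] 12.481013298034668 [[ 528. -154.]
 [ 550. -252.]
 [ 627. -234.]
 [ 605. -137.]] (np.float64(240.1012838801712), np.float64(282.2168330955777))
```

View pics/crop1.png

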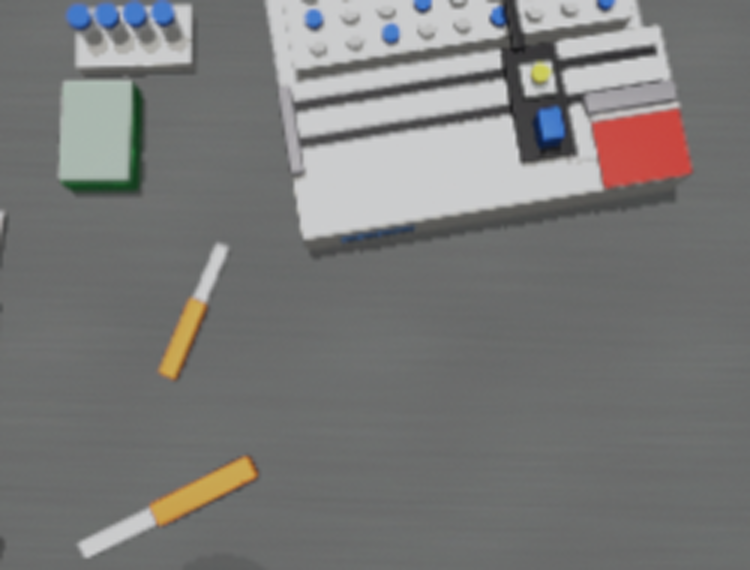

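The crop shows the short orange tool at crop (182,340), i.e. px (211,243), with its blade tip at px (224,211). It is clearly the smallest, and the blue screwdriver lies to its left as described. Next, the geometry.

Run:
```python
from h import *
f=lambda x,y:(150+(x-1)/3,130+(y-1)/3)
print("deck left front",p2w([f(303,238)],85,"top").round(1))
print("flap FL,FR",p2w([f(605,187),f(690,173)],98,"top").round(1))
print("tool tip,front,back",p2w([f(223,245)],13,"top").round(1),p2w([f(197,302)],18,"top").round(1),p2w([f(168,376)],18,"top").round(1))
for n in ("top","scene"):
  manip.get_image(n)
  for t in ("pry_grip","pry_tip","flap_lip","carriage_grip","index_pin"):
    print(n,t,[(c2w(r["location"],n).round(1),round(r["confidence"],2)) for r in manip.spot_point(t,n)[:3]])
```

```text
deck left front [[467.1 156.9  85. ]]
flap FL,FR [[ 529.4 -157.3   98. ]
 [ 547.7 -248.    98. ]]
tool tip,front,back [[467.6 249.5  13. ]] [[403.  274.2  18. ]] [[321.2 301.8  18. ]]
top pry_grip [(array([494.3, 709.5,  16.4]), 0.94), (array([203.7, 255.1,  12.5]), 0.69), (array([359.2, 288.1,  10.2]), 0.61)]
top pry_tip [(array([131.2, 386.6,  12.8]), 0.74), (array([539.4, 574.8,  14.7]), 0.72), (array([466.9, 250.7,  11. ]), 0.59)]
top flap_lip [(array([ 540.3, -203. ,   89.3]), 0.6)]
top carriage_grip [(array([587.2, -90.3, 125. ]), 0.58)]
top index_pin [(array([638.6, -81.4, 121.1]), 0.47)]
scene pry_grip [(array([494.9, 709.7,  18.9]), 0.76), (array([199.3, 260.7,  14.5]), 0.72), (array([365.7, 287. ,   7.9]), 0.51)]
scene pry_tip [(array([541.3, 573.6,  16. ]), 0.72), (array([466.5, 253.3,  18. ]), 0.6), (array([128.6, 384.2,  15.8]), 0.58)]
scene flap_lip [(array([ 541.6, -203. ,   93.8]), 0.73)]
scene carriage_grip [(array([586.9, -92. , 126.9]), 0.68), (array([ 641.7, -482.1,    0.9]), 0.21)]
scene index_pin [(array([639.2, -82.5, 119.7]), 0.52)]
```

```bash
python3 -m jog '[{"tx":2.46,"ty":-3.93,"fingers":0},{"tx":2.46,"ty":-3.93,"rz":-0.4},{"tx":2.46,"ty":-3.93,"rz":-0.4},{"tx":2.46,"ty":-3.93},{"tx":2.46,"ty":-3.93},{"tx":2.46,"ty":-3.93},{"tx":2.46,"ty":-3.93,"tz":-3},{"tx":2.46,"ty":-3.93,"tz":-5},{"tz":-4},{}]'
```

```text
schema error: expected keys fingers, tx, ty, tz, rx, ry, rz
```

```bash
python3 -m jog '[{"tx":2.46,"ty":-3.93,"tz":0,"rx":0,"ry":0,"rz":0,"fingers":0},{"tx":2.46,"ty":-3.93,"tz":0,"rx":0,"ry":0,"rz":-0.4,"fingers":0},{"tx":2.46,"ty":-3.93,"tz":0,"rx":0,"ry":0,"rz":-0.4,"fingers":0},{"tx":2.46,"ty":-3.93,"tz":0,"rx":0,"ry":0,"rz":0,"fingers":0},{"tx":2.46,"ty":-3.93,"tz":0,"rx":0,"ry":0,"rz":0,"fingers":0},{"tx":2.46,"ty":-3.93,"tz":0,"rx":0,"ry":0,"rz":0,"fingers":0},{"tx":2.46,"ty":-3.93,"tz":-3,"rx":0,"ry":0,"rz":0,"fingers":0},{"tx":2.46,"ty":-3.93,"tz":-4,"rx":0,"ry":0,"rz":0,"fingers":0},{"tx":0,"ty":0,"tz":-4,"rx":0,"ry":0,"rz":0,"fingers":0},{"tx":0,"ty":0,"tz":0,"rx":0,"ry":0,"rz":0,"fingers":0}]'
```

```text
clock: 2.9
ee_pos: [368.5, 279.0, 112.3]
ee_rot: [-0.004, 0.986, -0.169, 0.002]
force: [0.5, 0.5, 0.0]
finger_gap: 43.5
```

```bash
python3 -m jog '[{"tx":-0.55,"ty":0.9,"tz":-3.5,"rx":0,"ry":0,"rz":0,"fingers":0},{"tx":0,"ty":0,"tz":-2.5,"rx":0,"ry":0,"rz":0,"fingers":0},{"tx":0,"ty":0,"tz":0,"rx":0,"ry":0,"rz":0,"fingers":0}]'; python3 -c "
from h import *
save('top','c2.png',(160,180,300,300),5)"
```

```text
clock: 3.28
ee_pos: [365.7, 293.4, 56.4]
ee_rot: [-0.009, 0.986, -0.167, 0.005]
force: [-0.4, 0.1, -0.4]
finger_gap: 43.9
```

View pics/c2.png

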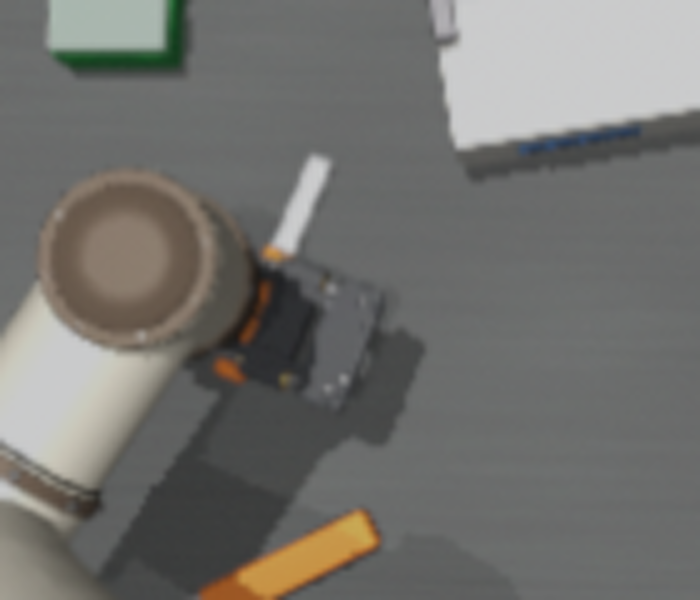

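The crop shows the handle (orange at (245,310)) between the fingers and the blade free at (305,200). Descending.

```bash
cat >> h.py <<'E'
def st():
    from scipy.spatial.transform import Rotation as Ro
    s=manip.read_state(); q=np.array(s["ee_rot"]); M=Ro.from_quat(np.r_[q[1:],q[0]]).as_matrix()
    print("t",s["clock"],"pos",np.round(s["ee_pos"],1),"F",np.round(s["force"],1),"T",np.round(s["wrist_torque"],2),"gap",round(s["finger_gap"],1))
    print(" toolx",M[:,0].round(3),"yaw",np.degrees(np.arctan2(M[1,0],M[0,0])).round(2),"z",M[:,2].round(3))
    return s,M
E
python3 -m jog '[{"tx":-0.2,"ty":-0.4,"tz":-2.5,"rx":0,"ry":0,"rz":0,"fingers":0},{"tx":0,"ty":0,"tz":-1.5,"rx":0,"ry":0,"rz":0,"fingers":0},{"tx":0,"ty":0,"tz":0,"rx":0,"ry":0,"rz":0,"fingers":0},{"tx":0,"ty":0,"tz":0,"rx":0,"ry":0,"rz":0,"fingers":0}]'; python3 -c "
from h import *
st()"
```

```text
clock: 3.82
ee_pos: [368.2, 297.2, 24.7]
ee_rot: [-0.017, 0.986, -0.165, 0.009]
force: [-0.2, -0.5, 0.4]
finger_gap: 43.5
t 3.825 pos [368.2 297.2  24.7] F [-0.2 -0.5  0.4] T [-0.09 -0.02  0.06] gap 43.5
 toolx [ 0.945 -0.326  0.013] yaw -19.02 z [ 0.024  0.031 -0.999]
```

```bash
python3 -m jog '[{"tx":-0.5,"ty":-0.9,"tz":-0.5,"rx":-0.36,"ry":0.28,"rz":0,"fingers":0}]'; python3 -c "
from h import *
st()"; python3 -m jog '[{"tx":0,"ty":0,"tz":0,"rx":0,"ry":0,"rz":0,"fingers":0}]'; python3 -c "
from h import *
st()"
```

```text
clock: 3.95
ee_pos: [363.5, 288.8, 21.0]
ee_rot: [-0.001, 0.986, -0.165, 0.0]
force: [0.4, -0.8, 0.5]
finger_gap: 43.3
t 3.95 pos [363.5 288.8  21. ] F [ 0.4 -0.8  0.5] T [-0.04 -0.01 -0.03] gap 43.3
 toolx [ 0.946 -0.325  0.   ] yaw -18.98 z [ 0.001  0.001 -1.   ]
clock: 4.08
ee_pos: [363.5, 288.7, 21.2]
ee_rot: [-0.0, 0.986, -0.165, 0.0]
force: [-1.2, -0.1, 0.5]
finger_gap: 43.8
t 4.075 pos [363.5 288.7  21.2] F [-1.2 -0.1  0.5] T [ 0.02 -0.   -0.02] gap 43.8
 toolx [ 0.946 -0.325  0.   ] yaw -18.99 z [ 0.     0.001 -1.   ]
```

```bash
python3 -m jog '[{"tx":0,"ty":0,"tz":-0.8,"rx":0,"ry":0,"rz":0,"fingers":0},{"tx":0,"ty":0,"tz":-0.7,"rx":0,"ry":0,"rz":0,"fingers":0},{"tx":0,"ty":0,"tz":-0.3,"rx":0,"ry":0,"rz":0,"fingers":0}]'; python3 -c "
from h import *
st()"
```

```text
clock: 4.45
ee_pos: [363.6, 288.7, 2.3]
ee_rot: [-0.001, 0.986, -0.165, 0.0]
force: [0.2, -0.8, 0.2]
finger_gap: 43.7
t 4.45 pos [363.6 288.7   2.3] F [ 0.2 -0.8  0.2] T [-0.03 -0.04 -0.01] gap 43.7
 toolx [ 0.946 -0.326  0.   ] yaw -19.0 z [ 0.     0.001 -1.   ]
```

```bash
python3 -m jog '[{"tx":0,"ty":0,"tz":0,"rx":0,"ry":0,"rz":0,"fingers":-1},{"tx":0,"ty":0,"tz":0,"rx":0,"ry":0,"rz":0,"fingers":-1},{"tx":0,"ty":0,"tz":0,"rx":0,"ry":0,"rz":0,"fingers":-1},{"tx":0,"ty":0,"tz":0,"rx":0,"ry":0,"rz":0,"fingers":-1}]'; python3 -c "
from h import *
st()"; python3 -m jog '[{"tx":0,"ty":0,"tz":1,"rx":0,"ry":0,"rz":0,"fingers":-1},{"tx":0,"ty":0,"tz":2,"rx":0,"ry":0,"rz":0,"fingers":-1},{"tx":0,"ty":0,"tz":2,"rx":0,"ry":0,"rz":0,"fingers":-1},{"tx":0,"ty":0,"tz":2,"rx":0,"ry":0,"rz":0,"fingers":-1},{"tx":0,"ty":0,"tz":2,"rx":0,"ry":0,"rz":0,"fingers":-1},{"tx":0,"ty":0,"tz":2,"rx":0,"ry":0,"rz":0,"fingers":-1},{"tx":0,"ty":0,"tz":0,"rx":0,"ry":0,"rz":0,"fingers":-1}]'; python3 -c "
from h import *
st()"
```

```text
clock: 4.95
ee_pos: [363.5, 288.7, 1.9]
ee_rot: [-0.0, 0.986, -0.165, 0.0]
force: [0.6, 0.2, -1.0]
finger_gap: 20.0
t 4.95 pos [363.5 288.7   1.9] F [ 0.6  0.2 -1. ] T [-0.01  0.01 -0.01] gap 20.0
 toolx [ 0.946 -0.325 -0.   ] yaw -18.99 z [ 0.  0. -1.]
clock: 5.82
ee_pos: [363.1, 287.9, 119.0]
ee_rot: [-0.001, 0.986, -0.165, 0.0]
force: [0.0, 0.1, -0.7]
finger_gap: 20.0
t 5.825 pos [363.1 287.9 119. ] F [ 0.   0.1 -0.7] T [ 0.03 -0.01 -0.02] gap 20.0
 toolx [ 0.946 -0.326  0.   ] yaw -19.0 z [ 0.001  0.003 -1.   ]
```

```bash
python3 -m jog '[{"tx":0,"ty":-2,"tz":2,"rx":0,"ry":0,"rz":0.5,"fingers":-1},{"tx":0,"ty":-4,"tz":2,"rx":0,"ry":0,"rz":0.5,"fingers":-1},{"tx":0,"ty":-4,"tz":0,"rx":0,"ry":0,"rz":0.5,"fingers":-1},{"tx":0,"ty":-4,"tz":0,"rx":0,"ry":0,"rz":0.5,"fingers":-1},{"tx":0.3,"ty":-4,"tz":0,"rx":0,"ry":0,"rz":0.5,"fingers":-1},{"tx":0.3,"ty":-4,"tz":0,"rx":0,"ry":0,"rz":0.5,"fingers":-1},{"tx":0.3,"ty":-4,"tz":0,"rx":0,"ry":0,"rz":0.5,"fingers":-1},{"tx":0.4,"ty":-4,"tz":0,"rx":0,"ry":0,"rz":0.5,"fingers":-1},{"tx":0.5,"ty":-4,"tz":0,"rx":0,"ry":0,"rz":0.5,"fingers":-1},{"tx":0.5,"ty":-4,"tz":0,"rx":0,"ry":0,"rz":0.5,"fingers":-1},{"tx":0.5,"ty":-4,"tz":0,"rx":0,"ry":0,"rz":0.5,"fingers":-1},{"tx":0.5,"ty":-4,"tz":0,"rx":0,"ry":0,"rz":0.5,"fingers":-1},{"tx":0.5,"ty":-4,"tz":0,"rx":0,"ry":0,"rz":0,"fingers":-1},{"tx":0.4,"ty":-2,"tz":0,"rx":0,"ry":0,"rz":0,"fingers":-1},{"tx":0,"ty":0,"tz":0,"rx":0,"ry":0,"rz":0,"fingers":-1}]'; python3 -c "
from h import *
st()"
```

```text
clock: 7.7
ee_pos: [395.2, -250.1, 149.8]
ee_rot: [-0.001, 0.995, 0.104, -0.008]
force: [0.1, 0.6, -0.5]
finger_gap: 19.6
t 7.7 pos [ 395.2 -250.1  149.8] F [ 0.1  0.6 -0.5] T [-0.    0.01  0.02] gap 19.6
 toolx [ 0.978  0.207 -0.015] yaw 11.94 z [-0.015  0.001 -1.   ]
```

```bash
python3 -m jog '[{"tx":0.8,"ty":0.8,"tz":-2,"rx":0,"ry":-0.17,"rz":-0.17,"fingers":-1},{"tx":0.6,"ty":0.6,"tz":-2,"rx":0,"ry":0,"rz":0,"fingers":-1},{"tx":0,"ty":0,"tz":-1.5,"rx":0,"ry":0,"rz":0,"fingers":-1},{"tx":0,"ty":0,"tz":-1,"rx":0,"ry":0,"rz":0,"fingers":-1},{"tx":0,"ty":0,"tz":0,"rx":0,"ry":0,"rz":0,"fingers":-1}]'
python3 - <<'E'
from h import *
s,M=st()
save("top","c3.png",(310,130,410,250),5)
for n in ("top","scene"):
  manip.get_image(n)
  for t in ("pry_grip","pry_tip","flap_lip"):
    print(n,t,[(c2w(r["location"],n).round(1),round(r["confidence"],2)) for r in manip.spot_point(t,n)[:4]])
save("scene","c4.png",(170,220,300,320),5)
E
```

```text
clock: 8.32
ee_pos: [406.6, -232.3, 81.3]
ee_rot: [-0.002, 0.995, 0.097, -0.002]
force: [0.4, -1.1, -1.2]
finger_gap: 19.8
t 8.325 pos [ 406.6 -232.3   81.3] F [ 0.4 -1.1 -1.2] T [-0.1  -0.09 -0.02] gap 19.8
 toolx [ 0.981  0.193 -0.003] yaw 11.12 z [-0.004  0.003 -1.   ]
top pry_grip [(array([493.9, 709.3,  15.7]), 0.92), (array([204.4, 253.1,  14.5]), 0.68), (array([ 401.5, -231.8,   91.2]), 0.38)]
top pry_tip [(array([538.9, 570.3,  13.9]), 0.96), (array([129.6, 386. ,  14.3]), 0.71)]
top flap_lip [(array([ 539.6, -204.5,   93.9]), 0.56)]
scene pry_grip [(array([199.5, 262.2,  11.1]), 0.78), (array([494. , 710.4,  19.9]), 0.6), (array([ 407.3, -237.7,   90.7]), 0.46)]
scene pry_tip [(array([ 515.3, -211.6,   94. ]), 0.61), (array([544.2, 573.8,  15.3]), 0.59), (array([126.8, 386.2,  14.6]), 0.57)]
scene flap_lip [(array([ 541.4, -202.4,   92.7]), 0.56)]
```

View pics/c3.png

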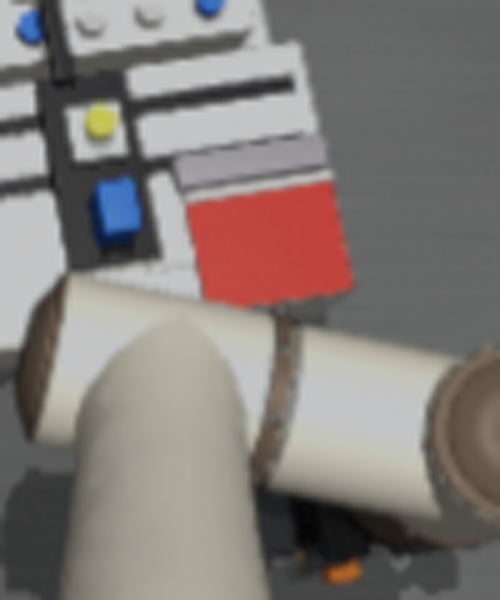

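View pics/c4.png

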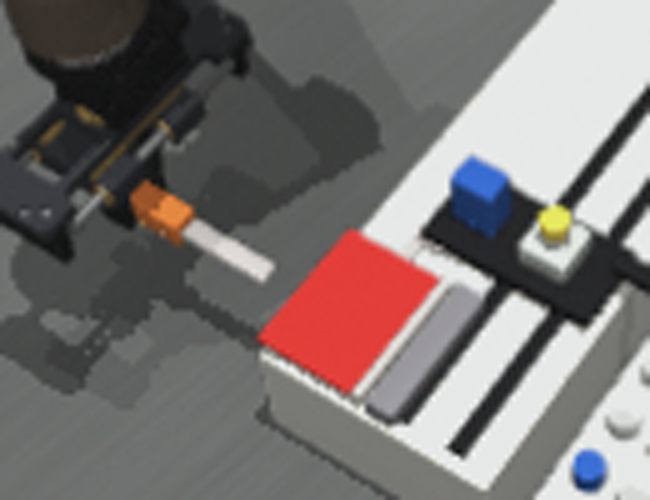

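Scene crop: the tool is level, with its blade tip at (268,268) pointing at the middle of the flap front. In the top crop the arm hides the tool. The network tip (515,-212,94) agrees with kinematics (515.5,-211,90). Inserting in steps.

```bash
python3 -m jog '[{"tx":0.98,"ty":0.19,"tz":-0.15,"rx":0,"ry":0,"rz":0,"fingers":-1},{"tx":0.5,"ty":0.1,"tz":0,"rx":0,"ry":0,"rz":0,"fingers":-1},{"tx":0,"ty":0,"tz":0,"rx":0,"ry":0,"rz":0,"fingers":-1}]'; python3 -c "
from h import *
st()"
```

```text
clock: 9.2
ee_pos: [423.9, -230.0, 80.8]
ee_rot: [-0.001, 0.995, 0.097, -0.0]
force: [-0.1, -0.7, -1.8]
finger_gap: 19.5
t 9.2 pos [ 423.9 -230.    80.8] F [-0.1 -0.7 -1.8] T [-0.04 -0.01 -0.06] gap 19.5
 toolx [ 0.981  0.192 -0.   ] yaw 11.08 z [-0.     0.002 -1.   ]
```

```bash
python3 -m jog '[{"tx":0.2,"ty":0.05,"tz":-0.08,"rx":0,"ry":0,"rz":0,"fingers":-1},{"tx":0.6,"ty":0.12,"tz":-0.02,"rx":0,"ry":0,"rz":0,"fingers":-1},{"tx":0.6,"ty":0.12,"tz":0,"rx":0,"ry":0,"rz":0,"fingers":-1},{"tx":0,"ty":0,"tz":0,"rx":0,"ry":0,"rz":0,"fingers":-1}]'; python3 -c "
from h import *
st()"
```

```text
clock: 9.7
ee_pos: [438.9, -226.9, 79.6]
ee_rot: [-0.001, 0.995, 0.097, -0.0]
force: [-0.5, -0.7, -0.8]
finger_gap: 19.8
t 9.7 pos [ 438.9 -226.9   79.6] F [-0.5 -0.7 -0.8] T [-0.07  0.01  0.03] gap 19.8
 toolx [ 0.981  0.192 -0.   ] yaw 11.09 z [-0.001  0.002 -1.   ]
```

```bash
python3 -m jog '[{"tx":0.69,"ty":0.13,"tz":0.02,"rx":0,"ry":0,"rz":0,"fingers":-1},{"tx":0.69,"ty":0.13,"tz":0,"rx":0,"ry":0,"rz":0,"fingers":-1},{"tx":0.6,"ty":0.12,"tz":0,"rx":0,"ry":0,"rz":0,"fingers":-1},{"tx":0.5,"ty":0.1,"tz":0,"rx":0,"ry":0,"rz":0,"fingers":-1},{"tx":0,"ty":0,"tz":0,"rx":0,"ry":0,"rz":0,"fingers":-1}]'; python3 -c "
from h import *
st()"; python3 -m jog '[{"tx":0.4,"ty":0.08,"tz":0,"rx":0,"ry":0,"rz":0,"fingers":-1},{"tx":0.3,"ty":0.06,"tz":0,"rx":0,"ry":0,"rz":0,"fingers":-1}]'; python3 -c "
from h import *
st()"
```

```text
clock: 10.32
ee_pos: [465.7, -221.7, 79.7]
ee_rot: [-0.001, 0.995, 0.097, -0.0]
force: [-0.3, -1.0, -1.0]
finger_gap: 19.7
t 10.325 pos [ 465.7 -221.7   79.7] F [-0.3 -1.  -1. ] T [-0.06 -0.01 -0.01] gap 19.7
 toolx [ 0.981  0.192 -0.   ] yaw 11.1 z [-0.001  0.002 -1.   ]
clock: 10.58
ee_pos: [471.8, -220.2, 79.6]
ee_rot: [-0.001, 0.995, 0.096, -0.001]
force: [-3.3, -2.6, 0.5]
finger_gap: 19.5
t 10.575 pos [ 471.8 -220.2   79.6] F [-3.3 -2.6  0.5] T [-0.4   0.9  -0.03] gap 19.5
 toolx [ 0.981  0.192 -0.003] yaw 11.07 z [-0.003  0.002 -1.   ]
```

Contact with the rib is about 4 N, at the expected depth. Now levering about the fulcrum.

```bash
python3 -m jog '[{"tx":0.02,"ty":0,"tz":-0.36,"rx":0.115,"ry":-0.59,"rz":0,"fingers":-1},{"tx":0.05,"ty":0.01,"tz":-0.36,"rx":0.115,"ry":-0.59,"rz":0,"fingers":-1},{"tx":0.06,"ty":0.01,"tz":-0.36,"rx":0.115,"ry":-0.59,"rz":0,"fingers":-1},{"tx":0.08,"ty":0.01,"tz":-0.36,"rx":0.115,"ry":-0.59,"rz":0,"fingers":-1}]'; python3 -c "
from h import *
st()"
```

```text
clock: 11.08
ee_pos: [474.5, -219.6, 64.9]
ee_rot: [-0.011, 0.99, 0.097, 0.105]
force: [0.3, 1.4, 3.0]
finger_gap: 19.6
t 11.075 pos [ 474.5 -219.6   64.9] F [0.3 1.4 3. ] T [0.27 0.59 0.16] gap 19.6
 toolx [0.959 0.19  0.21 ] yaw 11.2 z [ 0.206  0.043 -0.978]
```

```bash
python3 -m jog '[{"tx":0.1,"ty":0.02,"tz":-0.36,"rx":0.115,"ry":-0.59,"rz":0,"fingers":-1},{"tx":0.12,"ty":0.02,"tz":-0.36,"rx":0.115,"ry":-0.59,"rz":0,"fingers":-1},{"tx":0.13,"ty":0.03,"tz":-0.36,"rx":0.115,"ry":-0.59,"rz":0,"fingers":-1},{"tx":0.14,"ty":0.03,"tz":-0.36,"rx":0.115,"ry":-0.59,"rz":0,"fingers":-1}]'; python3 -c "
from h import *
st()
for n in ('top','scene'):
  manip.get_image(n)
  print(n,[(c2w(r['location'],n).round(1),round(r['confidence'],2)) for r in manip.spot_point('flap_lip',n)[:2]])
save('scene','c5.png',(170,220,300,320),5)
"
```

```text
clock: 11.58
ee_pos: [479.8, -218.6, 52.1]
ee_rot: [-0.021, 0.972, 0.097, 0.212]
force: [-0.6, -0.1, 0.4]
finger_gap: 19.6
t 11.575 pos [ 479.8 -218.6   52.1] F [-0.6 -0.1  0.4] T [-0.41  1.39 -0.03] gap 19.6
 toolx [0.891 0.181 0.416] yaw 11.45 z [ 0.407  0.082 -0.91 ]
top [(array([ 539.4, -201. ,  114.4]), 0.86), (array([397.6, 507.6,  -5.4]), 0.63)]
scene [(array([ 544.3, -204. ,  113.7]), 0.64), (array([585.9, -31.2,   1.6]), 0.45)]
```

View pics/c5.png

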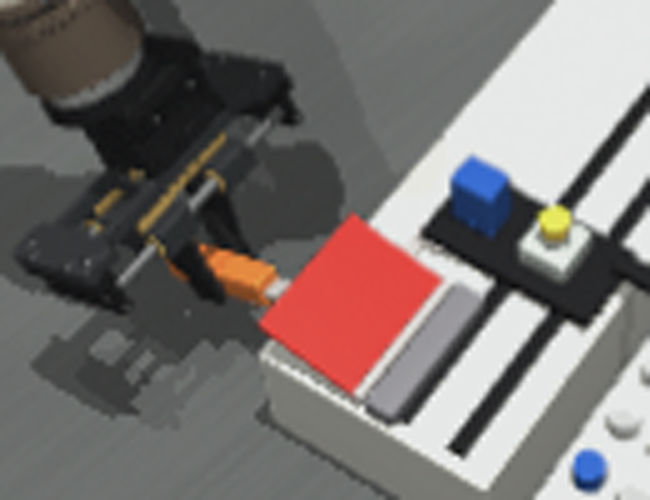

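The crop shows the flap clearly raised, with its lip now separated from the deck. Both cameras put the lip at z≈114, about 0.28 rad. Easing off and withdrawing along the blade.

```bash
python3 -m jog '[{"tx":-0.14,"ty":-0.03,"tz":0.33,"rx":-0.115,"ry":0.59,"rz":0,"fingers":-1},{"tx":-0.13,"ty":-0.03,"tz":0.33,"rx":-0.115,"ry":0.59,"rz":0,"fingers":-1},{"tx":-0.93,"ty":-0.185,"tz":-0.31,"rx":0,"ry":0,"rz":0,"fingers":-1},{"tx":-0.93,"ty":-0.185,"tz":-0.31,"rx":0,"ry":0,"rz":0,"fingers":-1},{"tx":-0.93,"ty":-0.185,"tz":-0.31,"rx":0,"ry":0,"rz":0,"fingers":-1}]'; python3 -c "
from h import *
st()"; python3 -m jog '[{"tx":-0.93,"ty":-0.185,"tz":-0.2,"rx":0,"ry":0,"rz":0,"fingers":-1},{"tx":-0.93,"ty":-0.185,"tz":-0.2,"rx":0,"ry":0,"rz":0,"fingers":-1},{"tx":-0.93,"ty":-0.185,"tz":0,"rx":0,"ry":0,"rz":0,"fingers":-1},{"tx":-0.93,"ty":-0.185,"tz":0,"rx":0,"ry":0,"rz":0,"fingers":-1},{"tx":0,"ty":0,"tz":0,"rx":0,"ry":0,"rz":0,"fingers":-1}]'; python3 -c "
from h import *
st()"
```

```text
clock: 12.45
ee_pos: [449.8, -225.2, 50.4]
ee_rot: [-0.014, 0.982, 0.099, 0.16]
force: [0.6, 0.2, 1.3]
finger_gap: 19.9
t 12.45 pos [ 449.8 -225.2   50.4] F [0.6 0.2 1.3] T [-0.09  0.25 -0.  ] gap 19.9
 toolx [0.929 0.19  0.316] yaw 11.56 z [ 0.311  0.06  -0.949]
clock: 13.08
ee_pos: [406.4, -232.9, 44.5]
ee_rot: [-0.016, 0.983, 0.098, 0.157]
force: [-0.1, -0.3, 0.3]
finger_gap: 19.7
t 13.075 pos [ 406.4 -232.9   44.5] F [-0.1 -0.3  0.3] T [-0.22  0.64 -0.02] gap 19.7
 toolx [0.931 0.187 0.312] yaw 11.34 z [ 0.306  0.061 -0.95 ]
```

```bash
python3 -m jog '[{"tx":-0.6,"ty":0,"tz":0,"rx":-0.175,"ry":0.89,"rz":0,"fingers":-1},{"tx":-0.6,"ty":0,"tz":0,"rx":-0.175,"ry":0.89,"rz":0,"fingers":-1},{"tx":-0.6,"ty":0,"tz":0,"rx":-0.175,"ry":0.89,"rz":0,"fingers":-1},{"tx":-0.3,"ty":0,"tz":0,"rx":-0.175,"ry":0.89,"rz":0,"fingers":-1},{"tx":0,"ty":0,"tz":0,"rx":0,"ry":0,"rz":0,"fingers":-1}]'
python3 - <<'E'
from h import *
st()
for n in ("top","scene"):
  manip.get_image(n)
  for t in ("pry_grip","pry_tip","flap_lip"):
    print(n,t,[(c2w(r["location"],n).round(1),round(r["confidence"],2)) for r in manip.spot_point(t,n)[:4] if c2w(r["location"],n)[1]<0])
E
```

```text
clock: 13.7
ee_pos: [386.5, -233.7, 45.4]
ee_rot: [0.001, 0.995, 0.099, -0.003]
force: [-0.5, 0.5, -0.2]
finger_gap: 19.5
t 13.7 pos [ 386.5 -233.7   45.4] F [-0.5  0.5 -0.2] T [-0.09 -0.03 -0.03] gap 19.5
 toolx [ 0.981  0.196 -0.005] yaw 11.32 z [-0.005 -0.003 -1.   ]
top pry_grip []
top pry_tip []
top flap_lip [(array([ 541.7, -204.6,  113.5]), 0.61)]
scene pry_grip [(array([ 386.7, -236.5,   55.4]), 0.7), (array([ 644.6, -485.7,   -2.1]), 0.36)]
scene pry_tip [(array([ 492.3, -215.8,   53.4]), 0.74)]
scene flap_lip [(array([ 543. , -204.3,  114.7]), 0.89)]
```

```bash
python3 -m jog '[{"tx":0,"ty":0,"tz":-0.9,"rx":0,"ry":0,"rz":0,"fingers":-1},{"tx":0,"ty":0,"tz":-0.9,"rx":0,"ry":0,"rz":0,"fingers":-1},{"tx":0,"ty":0,"tz":-0.9,"rx":0,"ry":0,"rz":0,"fingers":-1},{"tx":0,"ty":0,"tz":-0.9,"rx":0,"ry":0,"rz":0,"fingers":-1},{"tx":0,"ty":0,"tz":-0.4,"rx":0,"ry":0,"rz":0,"fingers":-1}]'; python3 -c "
from h import *
st()"
```

```text
clock: 14.72
ee_pos: [384.0, -234.1, 2.6]
ee_rot: [0.001, 0.995, 0.097, -0.004]
force: [-3.6, -0.1, 7.2]
finger_gap: 19.7
t 14.725 pos [ 384.  -234.1    2.6] F [-3.6 -0.1  7.2] T [-0.01  0.75  0.01] gap 19.7
 toolx [ 0.981  0.194 -0.007] yaw 11.16 z [-0.007 -0.002 -1.   ]
```

```bash
python3 -m jog '[{"tx":0,"ty":0,"tz":0,"rx":0,"ry":0,"rz":0,"fingers":0},{"tx":0,"ty":0,"tz":0,"rx":0,"ry":0,"rz":0,"fingers":0},{"tx":0,"ty":0,"tz":0,"rx":0,"ry":0,"rz":0,"fingers":0},{"tx":0,"ty":0,"tz":0.5,"rx":0,"ry":0,"rz":0,"fingers":0},{"tx":0,"ty":0,"tz":1.5,"rx":0,"ry":0,"rz":0,"fingers":0},{"tx":0,"ty":0,"tz":3,"rx":0,"ry":0,"rz":0,"fingers":0},{"tx":0,"ty":0,"tz":4,"rx":0,"ry":0,"rz":0,"fingers":0},{"tx":0,"ty":0,"tz":4,"rx":0,"ry":0,"rz":0,"fingers":0},{"tx":0,"ty":0,"tz":4,"rx":0,"ry":0,"rz":0,"fingers":0},{"tx":0,"ty":0,"tz":3,"rx":0,"ry":0,"rz":0,"fingers":0},{"tx":0,"ty":0,"tz":0,"rx":0,"ry":0,"rz":0,"fingers":0}]'
python3 - <<'E'
from h import *
st()
for n in ("top","scene"):
  manip.get_image(n)
  for t in ("pry_grip","pry_tip","carriage_grip","index_pin"):
    print(n,t,[(c2w(r["location"],n).round(1),round(r["confidence"],2)) for r in manip.spot_point(t,n)[:4] if c2w(r["location"],n)[1]<0])
E
```

```text
clock: 16.1
ee_pos: [384.0, -234.1, 213.0]
ee_rot: [0.002, 0.995, 0.098, -0.0]
force: [0.5, 0.1, -0.5]
finger_gap: 43.5
t 16.1 pos [ 384.  -234.1  213. ] F [ 0.5  0.1 -0.5] T [-0.    0.   -0.02] gap 43.5
 toolx [ 0.981  0.194 -0.001] yaw 11.2 z [-0.    -0.004 -1.   ]
top pry_grip [(array([ 382.8, -236.1,   12.4]), 0.35), (array([587. , -94.5, 128.9]), 0.27)]
top pry_tip []
top carriage_grip [(array([584.7, -92.9, 127. ]), 0.88)]
top index_pin [(array([642.9, -80.4, 120.5]), 0.47)]
scene pry_grip [(array([ 402.5, -459.4,   -2.7]), 0.69), (array([ 386.1, -238.2,   10. ]), 0.5)]
scene pry_tip [(array([ 490.8, -211.8,   15.6]), 0.52)]
scene carriage_grip [(array([588.9, -93.7, 126. ]), 0.81), (array([588.1, -31.4,   2.5]), 0.4)]
scene index_pin [(array([640.7, -84.2, 119.9]), 0.38)]
```

```bash
python3 -m jog '[{"tx":4,"ty":2.8,"tz":0,"rx":0,"ry":0,"rz":0,"fingers":0.1},{"tx":4,"ty":2.8,"tz":0,"rx":0,"ry":0,"rz":0,"fingers":0.1},{"tx":4,"ty":2.8,"tz":0,"rx":0,"ry":0,"rz":0,"fingers":0.1},{"tx":4,"ty":2.8,"tz":0,"rx":0,"ry":0,"rz":0,"fingers":0.1},{"tx":3,"ty":2.2,"tz":0,"rx":0,"ry":0,"rz":0,"fingers":0.1},{"tx":0,"ty":0,"tz":0,"rx":0,"ry":0,"rz":0,"fingers":0.1}]'; python3 -c "
from h import *
st()"
```

```text
clock: 17.35
ee_pos: [577.5, -95.2, 207.0]
ee_rot: [0.001, 0.995, 0.096, -0.006]
force: [0.1, -0.1, -0.4]
finger_gap: 47.8
t 17.35 pos [577.5 -95.2 207. ] F [ 0.1 -0.1 -0.4] T [-0.07 -0.02 -0.06] gap 47.8
 toolx [ 0.981  0.192 -0.012] yaw 11.07 z [-0.012 -0.003 -1.   ]
```

```bash
python3 -m jog '[{"tx":0.95,"ty":0.3,"tz":-0.9,"rx":0.03,"ry":-0.14,"rz":0,"fingers":0.1},{"tx":0,"ty":0,"tz":-0.9,"rx":0,"ry":0,"rz":0,"fingers":0.1},{"tx":0,"ty":0,"tz":-0.9,"rx":0,"ry":0,"rz":0,"fingers":0.1},{"tx":0,"ty":0,"tz":-0.9,"rx":0,"ry":0,"rz":0,"fingers":0.1},{"tx":0,"ty":0,"tz":-0.9,"rx":0,"ry":0,"rz":0,"fingers":0.1},{"tx":0,"ty":0,"tz":0,"rx":0,"ry":0,"rz":0,"fingers":0.1}]'; python3 -c "
from h import *
st(); save('scene','c6.png',(190,190,330,300),5)"
```

```text
clock: 18.1
ee_pos: [584.3, -94.0, 157.7]
ee_rot: [-0.0, 0.995, 0.095, -0.001]
force: [-0.4, 0.7, -0.1]
finger_gap: 47.9
t 18.1 pos [584.3 -94.  157.7] F [-0.4  0.7 -0.1] T [-0.08  0.03 -0.  ] gap 47.9
 toolx [ 0.982  0.189 -0.002] yaw 10.9 z [-0.003  0.    -1.   ]
```

View pics/c6.png

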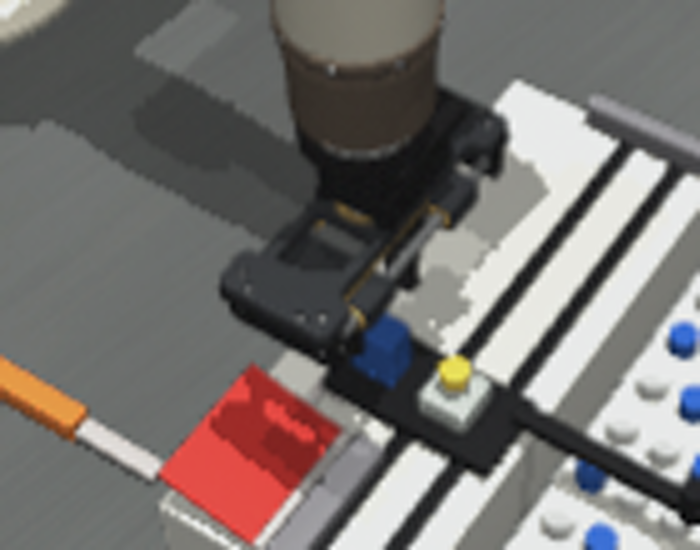

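The crop shows the gripper over the blue block (385,350), the flap still raised at (250,450), and the tool lying flat at the left. Descending onto the block.

```bash
python3 -m jog '[{"tx":0.25,"ty":0.15,"tz":-0.9,"rx":0,"ry":-0.03,"rz":0,"fingers":0.1},{"tx":0.05,"ty":0,"tz":-0.9,"rx":0,"ry":0,"rz":0,"fingers":0.1},{"tx":0.05,"ty":0,"tz":-0.9,"rx":0,"ry":0,"rz":0,"fingers":0.1},{"tx":0.05,"ty":0,"tz":-0.9,"rx":0,"ry":0,"rz":0,"fingers":0.1},{"tx":0.05,"ty":0,"tz":-0.6,"rx":0,"ry":0,"rz":0,"fingers":0.1},{"tx":0,"ty":0,"tz":0,"rx":0,"ry":0,"rz":0,"fingers":0.1}]'; python3 -c "
from h import *
st()"
```

```text
clock: 18.9
ee_pos: [589.8, -92.3, 113.5]
ee_rot: [0.0, 0.995, 0.095, 0.001]
force: [-0.8, -0.7, 0.2]
finger_gap: 47.9
t 18.9 pos [589.8 -92.3 113.5] F [-0.8 -0.7  0.2] T [-0.08 -0.04 -0.  ] gap 47.9
 toolx [0.982 0.189 0.002] yaw 10.92 z [ 0.002  0.    -1.   ]
```

```bash
python3 -m jog '[{"tx":-0.2,"ty":0,"tz":-0.5,"rx":0,"ry":0.02,"rz":0,"fingers":0.1},{"tx":0,"ty":0,"tz":0,"rx":0,"ry":0,"rz":0,"fingers":-1},{"tx":0,"ty":0,"tz":0,"rx":0,"ry":0,"rz":0,"fingers":-1},{"tx":0,"ty":0,"tz":0,"rx":0,"ry":0,"rz":0,"fingers":-1},{"tx":0,"ty":0,"tz":0,"rx":0,"ry":0,"rz":0,"fingers":-1}]'; python3 -c "
from h import *
st()"
```

```text
clock: 19.52
ee_pos: [588.0, -91.2, 109.0]
ee_rot: [-0.001, 0.995, 0.095, 0.001]
force: [-0.1, 3.9, -1.0]
finger_gap: 23.6
t 19.525 pos [588.  -91.2 109. ] F [-0.1  3.9 -1. ] T [1.07 0.15 0.08] gap 23.6
 toolx [0.982 0.19  0.002] yaw 10.94 z [ 0.002  0.002 -1.   ]
```

```bash
python3 -m jog '[{"tx":-0.06,"ty":0.3,"tz":0,"rx":0,"ry":0,"rz":0,"fingers":-1},{"tx":-0.1,"ty":0.5,"tz":0,"rx":0,"ry":0,"rz":0,"fingers":-1},{"tx":-0.1,"ty":0.5,"tz":0,"rx":0,"ry":0,"rz":0,"fingers":-1},{"tx":-0.1,"ty":0.5,"tz":0,"rx":0,"ry":0,"rz":0,"fingers":-1}]'; python3 -c "
from h import *
st()"
```

```text
clock: 20.02
ee_pos: [584.6, -74.2, 109.0]
ee_rot: [0.001, 0.995, 0.095, 0.001]
force: [0.8, -3.1, -1.5]
finger_gap: 23.9
t 20.025 pos [584.6 -74.2 109. ] F [ 0.8 -3.1 -1.5] T [-0.63 -0.21  0.13] gap 23.9
 toolx [0.982 0.19  0.002] yaw 10.93 z [ 0.002 -0.001 -1.   ]
```

```bash
python3 -m jog '[{"tx":-0.1,"ty":0.5,"tz":0,"rx":0,"ry":0,"rz":0,"fingers":-1},{"tx":-0.1,"ty":0.5,"tz":0,"rx":0,"ry":0,"rz":0,"fingers":-1},{"tx":-0.1,"ty":0.5,"tz":0,"rx":0,"ry":0,"rz":0,"fingers":-1},{"tx":-0.1,"ty":0.5,"tz":0,"rx":0,"ry":0,"rz":0,"fingers":-1},{"tx":-0.1,"ty":0.5,"tz":0,"rx":0,"ry":0,"rz":0,"fingers":-1},{"tx":-0.1,"ty":0.5,"tz":0,"rx":0,"ry":0,"rz":0,"fingers":-1},{"tx":-0.1,"ty":0.5,"tz":0,"rx":0,"ry":0,"rz":0,"fingers":-1},{"tx":-0.1,"ty":0.5,"tz":0,"rx":0,"ry":0,"rz":0,"fingers":-1},{"tx":-0.1,"ty":0.5,"tz":0,"rx":0,"ry":0,"rz":0,"fingers":-1},{"tx":-0.1,"ty":0.5,"tz":0,"rx":0,"ry":0,"rz":0,"fingers":-1},{"tx":-0.1,"ty":0.5,"tz":0,"rx":0,"ry":0,"rz":0,"fingers":-1},{"tx":-0.1,"ty":0.5,"tz":0,"rx":0,"ry":0,"rz":0,"fingers":-1}]'; python3 -c "
from h import *
st()"
```

```text
clock: 21.52
ee_pos: [571.8, -9.9, 109.0]
ee_rot: [0.001, 0.995, 0.095, 0.001]
force: [1.9, -2.6, -1.6]
finger_gap: 23.8
t 21.525 pos [571.8  -9.9 109. ] F [ 1.9 -2.6 -1.6] T [-0.62 -0.36  0.09] gap 23.8
 toolx [0.982 0.19  0.002] yaw 10.95 z [ 0.003 -0.001 -1.   ]
```

```bash
for i in 1; do python3 -m jog '[{"tx":-0.04,"ty":0.2,"tz":0,"rx":0,"ry":0,"rz":0,"fingers":-1},{"tx":-0.04,"ty":0.2,"tz":0,"rx":0,"ry":0,"rz":0,"fingers":-1},{"tx":-0.04,"ty":0.2,"tz":0,"rx":0,"ry":0,"rz":0,"fingers":-1},{"tx":-0.04,"ty":0.2,"tz":0,"rx":0,"ry":0,"rz":0,"fingers":-1},{"tx":-0.04,"ty":0.2,"tz":0,"rx":0,"ry":0,"rz":0,"fingers":-1},{"tx":-0.04,"ty":0.2,"tz":0,"rx":0,"ry":0,"rz":0,"fingers":-1}]'; done; python3 -c "
from h import *
st()"; python3 -m jog '[{"tx":-0.04,"ty":0.2,"tz":0,"rx":0,"ry":0,"rz":0,"fingers":-1},{"tx":-0.04,"ty":0.2,"tz":0,"rx":0,"ry":0,"rz":0,"fingers":-1},{"tx":-0.04,"ty":0.2,"tz":0,"rx":0,"ry":0,"rz":0,"fingers":-1},{"tx":-0.04,"ty":0.2,"tz":0,"rx":0,"ry":0,"rz":0,"fingers":-1},{"tx":-0.04,"ty":0.2,"tz":0,"rx":0,"ry":0,"rz":0,"fingers":-1},{"tx":-0.04,"ty":0.2,"tz":0,"rx":0,"ry":0,"rz":0,"fingers":-1}]';python3 -c "
from h import *
st()"
```

```text
clock: 22.28
ee_pos: [569.2, 3.3, 109.0]
ee_rot: [0.0, 0.995, 0.095, 0.001]
force: [1.6, -1.7, -1.6]
finger_gap: 24.0
t 22.275 pos [569.2   3.3 109. ] F [ 1.6 -1.7 -1.6] T [-0.44 -0.27  0.12] gap 24.0
 toolx [0.982 0.19  0.003] yaw 10.95 z [ 0.003 -0.001 -1.   ]
clock: 23.02
ee_pos: [566.6, 16.2, 108.9]
ee_rot: [0.0, 0.995, 0.095, 0.001]
force: [1.8, -1.2, -1.6]
finger_gap: 24.2
t 23.025 pos [566.6  16.2 108.9] F [ 1.8 -1.2 -1.6] T [-0.34 -0.2   0.1 ] gap 24.2
 toolx [0.982 0.19  0.002] yaw 10.95 z [ 0.003 -0.    -1.   ]
```

```bash
python3 -m jog '[{"tx":-0.04,"ty":0.2,"tz":0,"rx":0,"ry":0,"rz":0,"fingers":-1},{"tx":-0.04,"ty":0.2,"tz":0,"rx":0,"ry":0,"rz":0,"fingers":-1},{"tx":-0.04,"ty":0.2,"tz":0,"rx":0,"ry":0,"rz":0,"fingers":-1},{"tx":-0.04,"ty":0.2,"tz":0,"rx":0,"ry":0,"rz":0,"fingers":-1},{"tx":-0.04,"ty":0.2,"tz":0,"rx":0,"ry":0,"rz":0,"fingers":-1}]'; python3 -m jog '[{"tx":-0.04,"ty":0.2,"tz":0,"rx":0,"ry":0,"rz":0,"fingers":-1},{"tx":-0.04,"ty":0.2,"tz":0,"rx":0,"ry":0,"rz":0,"fingers":-1},{"tx":-0.04,"ty":0.2,"tz":0,"rx":0,"ry":0,"rz":0,"fingers":-1},{"tx":-0.04,"ty":0.2,"tz":0,"rx":0,"ry":0,"rz":0,"fingers":-1},{"tx":-0.04,"ty":0.2,"tz":0,"rx":0,"ry":0,"rz":0,"fingers":-1}]'
```

```text
clock: 23.65
ee_pos: [565.2, 22.9, 108.9]
ee_rot: [0.003, 0.995, 0.096, 0.001]
force: [4.5, -12.2, -4.6]
finger_gap: 23.5
clock: 24.28
ee_pos: [565.2, 22.8, 108.8]
ee_rot: [0.01, 0.995, 0.094, 0.001]
force: [4.0, -11.2, -2.9]
finger_gap: 23.9
```

The carriage stopped dead at about 116 mm with 13 N, well under 40 N. Easing back within the play, then releasing and rising to check the pin.

```bash
python3 -m jog '[{"tx":0.03,"ty":-0.15,"tz":0,"rx":-0.2,"ry":0,"rz":0,"fingers":-1},{"tx":0.02,"ty":-0.1,"tz":0,"rx":0,"ry":0,"rz":0,"fingers":-1}]'; python3 -c "
from h import *
st()"; python3 -m jog '[{"tx":0.04,"ty":-0.2,"tz":0,"rx":0,"ry":0,"rz":0,"fingers":-1},{"tx":0.04,"ty":-0.2,"tz":0,"rx":0,"ry":0,"rz":0,"fingers":-1},{"tx":0.04,"ty":-0.2,"tz":0,"rx":0,"ry":0,"rz":0,"fingers":-1}]'; python3 -c "
from h import *
st()
for n in ('top','scene'):
  manip.get_image(n)
  for t in ('index_pin','carriage_grip'):
    print(n,t,[(c2w(r['location'],n).round(1),round(r['confidence'],2)) for r in manip.spot_point(t,n)[:2]])"
```

```text
clock: 24.52
ee_pos: [565.5, 21.1, 108.8]
ee_rot: [0.017, 0.995, 0.093, 0.001]
force: [-0.3, 3.0, -1.0]
finger_gap: 24.0
t 24.525 pos [565.5  21.1 108.8] F [-0.3  3.  -1. ] T [1.63 0.41 0.21] gap 24.0
 toolx [ 0.983  0.186 -0.002] yaw 10.71 z [ 0.005 -0.034 -0.999]
clock: 24.9
ee_pos: [566.4, 16.8, 108.8]
ee_rot: [0.016, 0.995, 0.094, 0.001]
force: [-0.8, 1.2, -0.5]
finger_gap: 24.0
t 24.9 pos [566.4  16.8 108.8] F [-0.8  1.2 -0.5] T [1.48 0.3  0.13] gap 24.0
 toolx [ 0.982  0.187 -0.001] yaw 10.76 z [ 0.005 -0.031 -1.   ]
top index_pin [(array([ 284. , -404.3,    5.6]), 0.2)]
top carriage_grip [(array([564.8,  14.2, 126.7]), 0.53)]
scene index_pin [(array([617.3,  25.1, 113. ]), 0.54)]
scene carriage_grip [(array([565.7,  19. , 127.1]), 0.97)]
```

```bash
python3 -m jog '[{"tx":0.04,"ty":-0.2,"tz":0,"rx":0.15,"ry":0,"rz":0,"fingers":-1},{"tx":0.04,"ty":-0.2,"tz":0,"rx":0.15,"ry":0,"rz":0,"fingers":-1}]'; python3 -c "
from h import *
st()"; python3 -m jog '[{"tx":-0.05,"ty":0.25,"tz":0,"rx":0,"ry":0,"rz":0,"fingers":-1},{"tx":0,"ty":0,"tz":0,"rx":0,"ry":0,"rz":0,"fingers":0.1},{"tx":0,"ty":0,"tz":0,"rx":0,"ry":0,"rz":0,"fingers":0.1},{"tx":0,"ty":0,"tz":0,"rx":0,"ry":0,"rz":0,"fingers":0.1},{"tx":0,"ty":0,"tz":0,"rx":0,"ry":0,"rz":0,"fingers":0.1}]'; python3 -c "
from h import *
st()"
```

```text
clock: 25.45
ee_pos: [566.9, 14.6, 108.7]
ee_rot: [0.001, 0.996, 0.094, 0.002]
force: [-3.4, 13.5, 0.5]
finger_gap: 23.7
t 25.45 pos [566.9  14.6 108.7] F [-3.4 13.5  0.5] T [3.71 1.06 0.24] gap 23.7
 toolx [0.982 0.188 0.004] yaw 10.83 z [ 0.004 -0.002 -1.   ]
clock: 26.08
ee_pos: [566.8, 14.7, 109.1]
ee_rot: [0.003, 0.996, 0.094, 0.002]
force: [0.8, -0.0, -0.0]
finger_gap: 46.8
t 26.075 pos [566.8  14.7 109.1] F [ 0.8 -0.  -0. ] T [ 0.   -0.05  0.03] gap 46.8
 toolx [0.982 0.188 0.003] yaw 10.84 z [ 0.004 -0.005 -1.   ]
```

It is held both ways (13 N each, about 8 mm total including compliance). Rising clear, then a final look.

```bash
python3 -m jog '[{"tx":0,"ty":0,"tz":0.8,"rx":0,"ry":0,"rz":0,"fingers":0.1},{"tx":0,"ty":0,"tz":1.5,"rx":0,"ry":0,"rz":0,"fingers":0.1},{"tx":0,"ty":0,"tz":3,"rx":0,"ry":0,"rz":0,"fingers":0.1},{"tx":0,"ty":0,"tz":4,"rx":0,"ry":0,"rz":0,"fingers":0.1},{"tx":0,"ty":0,"tz":4,"rx":0,"ry":0,"rz":0,"fingers":0.1},{"tx":-3,"ty":2,"tz":3,"rx":0,"ry":0,"rz":0,"fingers":0.1},{"tx":-4,"ty":3,"tz":1,"rx":0,"ry":0,"rz":0,"fingers":0.1},{"tx":-4,"ty":3,"tz":0,"rx":0,"ry":0,"rz":0,"fingers":0.1},{"tx":0,"ty":0,"tz":0,"rx":0,"ry":0,"rz":0,"fingers":0.1}]'
python3 - <<'E'
from h import *
st()
for n in ("top","scene"):
  manip.get_image(n)
  for t in ("index_pin","carriage_grip","flap_lip","pry_grip","pry_tip"):
    print(n,t,[(c2w(r["location"],n).round(1),round(r["confidence"],2)) for r in manip.spot_point(t,n)[:4]])
save("scene","fin.png",(100,100,400,400),2)
E
```

```text
clock: 27.2
ee_pos: [454.5, 96.0, 297.7]
ee_rot: [0.001, 0.996, 0.094, 0.008]
force: [1.1, -0.5, -0.2]
finger_gap: 48.2
t 27.2 pos [454.5  96.  297.7] F [ 1.1 -0.5 -0.2] T [-0.05 -0.07 -0.05] gap 48.2
 toolx [0.982 0.187 0.016] yaw 10.78 z [ 0.016 -0.    -1.   ]
top index_pin [(array([621.8,  26.4, 116.5]), 0.46)]
top carriage_grip [(array([565.9,  15.6, 128. ]), 0.71)]
top flap_lip [(array([565.2,  16.5, 127.5]), 0.69), (array([ 539.9, -204.6,  111.6]), 0.6)]
top pry_grip [(array([494.1, 706.2,  15.9]), 0.96), (array([ 381.7, -233.7,   10.4]), 0.8), (array([203.6, 255.4,  14.6]), 0.52)]
top pry_tip [(array([131.8, 386.7,  11.1]), 0.75), (array([541. , 574. ,  14.9]), 0.74), (array([ 493. , -213.4,   11.4]), 0.55)]
scene index_pin [(array([620.2,  28. , 113.4]), 0.35)]
scene carriage_grip [(array([564. ,  14. , 127.3]), 0.75), (array([587. , -30.5,   3. ]), 0.69)]
scene flap_lip [(array([ 542.9, -205.7,  110.4]), 0.85)]
scene pry_grip [(array([201.1, 263.1,  13.9]), 0.67), (array([ 385.7, -238.1,    6.5]), 0.59), (array([491.5, 711.8,  17. ]), 0.56)]
scene pry_tip [(array([ 488.1, -217.2,   11.6]), 0.58), (array([543.2, 572. ,  14.4]), 0.48)]
```

View pics/fin.png

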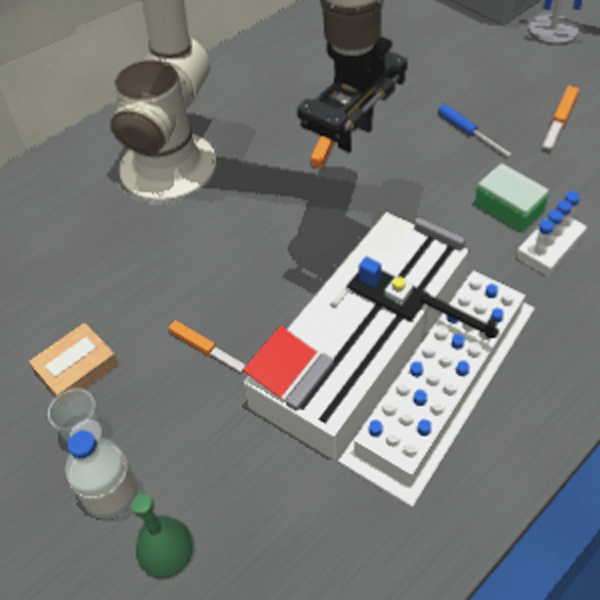

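The final view shows the flap up at (280,360), the pry tool flat at (205,345), the carriage mid-rail at (385,290), and the other objects where they were.

```bash
python3 -c "
from bench import manip
print(manip.sign_off())"
```

```text
the job is handed in; nothing more can be done
None
```

The autosampler is in service: the lock flap is up, the pry tool lies flat on the bench, and the carriage is held by its index pin. I handed the job in at about 27 s of the 72 s allowed; it reports no verdict.

- **Flap:** I used the smallest of the three orange tools and levered the flap up to about 0.25–0.3 rad. Lip height was 113–115 mm just after prying and 110–112 mm at the end. That is within the networks' 4 mm error and well above the 0.1 rad that frees the carriage.
- **Pry tool:** It lies in front of the sampler; both cameras put its handle and tip level, about 7–12 mm above the bench.
- **Carriage:** It slid freely to about 116 mm, then stopped dead with about 13 N on it. Pulling back also met a stop at about 13 N, after roughly 8 mm of travel. That is a little more than the stated 6 mm of play, and I put the rest down to give in the arm and grip.
- **Index pin:** The scene camera puts it 12–14 mm below the grip point, which matches a dropped pin (12 mm). The top camera's last reading, 116.5 mm, is 3 mm higher and agrees only within its error.
- **Rest of the bench:** The final picture shows the other objects in view undisturbed, with the robot touching nothing. The far-left bench and the monitor side were outside that crop.

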